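Stand the tipped reagent bottle back in its row and lower the guard rail

ROBOT

A 6-joint arm with a two-finger parallel gripper is mounted at the origin on the work surface. World frame = base frame: x ahead of the robot, y to its left, z up, the work surface at z = 0. Lengths are in m, angles in rad, forces in N, time in s.
With the tool pointing down it reaches from about 0.325 to 0.9 m from the base axis. Payload 6.1 kg.
Tool frame: the origin (TCP) lies at the very end of the fingers, on their centre line; the grasp point (between the pads) lies 19 mm behind it; z points along the fingers, y is the line along which they close (so a half turn about z gives the same grasp; the last joint's range is limited). The gripper opens to 85 mm and grips with 20 to 120 N. Pads are 22 mm wide; open, the fingers measure 114 mm over their backs; the gripper's body (76 mm by 85 mm) begins 54 mm behind the grasp point. The pads swing forward as they close: fully open they stand 13 mm farther back than shut.
Start: joints at [-1.441, 0.22, 1.526, -0, 1.395, -0.126], TCP at [0.158, -0.605, 0.231] pointing down, gripper open.
Joint ranges: [-2.98, 2.98], [-0.91, 2.08], [0.09, 2.57], [-1.24, 4.39], [0.2, 2.65], [-2.68, 2.68]. Speed limits (rad/s): [2.57, 2.57, 3.01, 3.14, 3.14, 3.14].

INTERFACE

Orientations are given as a 3x3 rotation matrix whose columns are the frame's x, y, z axes.
In Python, from station import telemetry, vision, job gives the robot as it stands.
- The arm moves only by the shell command python3 -m jog 'ROWS' [FORCE]. ROWS is JSON, a list of rows, each a list of 7 numbers: the shift along the tool's x, y, z in mm, then the turn, a rotation vector about the tool's x, y, z in rad, then the closure, from -1 (fully open) to 1 (shut). In form: [[tx, ty, tz, rx, ry, rz, hand], ...]. A call has 1 to 8 rows; each row shifts and turns the commanded pose from where the row before left it, along the tool's axes as they then stand; what a row does not reach is not made up. A row lasts 1/12 s, in which the tool goes at most 41.7 mm and 7.16 degrees, less where a joint would pass 70% of its speed; a pose out of reach is approached as far as the arm can. A call with a gripper value outside its range is refused whole. The fingers move at their own pace and stop on an object; FORCE is the grip in N (left out, the last holds). Time passes only in rows, so rows that do not move let the fingers close. It gives the time, the measured TCP pose, the force, the opening and the grip force at its end, in the units of the state.
- telemetry.observe(): the state, without advancing time (a new reading comes with each control period).
- vision.grab_frame(name): name is "side" or "top" or "wrist"; returns a dict with "frame" (420x560x3 uint8, red, green, blue), "fx", "fy", "cx", "cy" (pixels), "k1" (the pictures are not rectified: a ray, as slopes to the right and down, at radius r is drawn at 1 + k1 r^2 times it, then the intrinsics apply), "R" (3x3) and "t" (3): a world point X has camera coordinates R X + t. Camera axes: x right, y down, z forward; pixel columns grow to the right and rows downward; lengths in m; the calibration is good to about 2 mm. A picture is of the moment at which its call begins. There is no depth.
- job.close_job(): hands the job in; it is judged then, once.
The state is a dict: "clock": time; "joint_pos": joint angles; "joint_vel": joint speeds; "tau": joint torques, N m; "ee_pos": TCP position; "tcp_rot": TCP orientation; "ft_force": force on the tool from outside, world axes, zero at the start; "torque": the same for the moment, N m; "finger_gap": finger opening in m; "finger_force": force on a finger pad.
Only numpy, scipy, OpenCV 4.12 (cv2) and the standard library are available. Lean on these libraries where they do the work, as an engineer would, in place of code of your own. Each camera call takes 0.05 s, during which the arm holds its last target. There are 200 camera calls.

TASK

The white reagent bottle with the red cap has tipped over in front of the row: stand it upright on its marked spot, the red ring in the gap of the row under the raised guard rail, keeping hold of it until you feel it rest on the tray, then let go of it. Then, with the bottle standing there by itself, swing the guard rail all the way down in front of the row. Do not push or tip the other bottles or the jar.

Things in the scene. Friction and masses are not known exactly. Their poses are not given: they have to be found in the camera images.
- bottle: The tipped bottle. 60 mm across, 122 mm tall: white body 80 mm tall, sloping shoulder, then a red cap 36 mm across from 92 to 122 mm above the foot; about 0.25 kg. Origin at the centre of its foot, z along its axis from foot to cap: level at the start, the bottle lying on the tray floor, cap roughly to the robot's left; it can roll.
- bottle_cap (a point): Centre of the red cap, on the bottle's axis 107 mm above its foot; a good place to grip (36 mm across).
- spot: The bottle's place: a flat printed red ring 68 mm across with a white middle, on the tray floor in the gap of the row. Origin at its centre, on the tray floor. It may be any of the four places of the row.
- tray: Fixed grey spill tray 340 x 460 mm, floor 6 mm thick, white lip 12 mm high, at the front at x = -227 mm; 50 mm back panel at x = 107. Origin at bench level beneath the middle of the row; x points across the row away from the robot, y along the row to the left. Four places at x = 0, y = -142.5, -47.5, 47.5, 142.5 mm. Hinge posts 92 mm high at x = 90, y = +-220 mm.
- guard (a joint): Angle in rad of the guard rail's hinge: 0 is fully lowered in front of the row (arms level), about 1.0 to 1.1 is raised as at the start, 1.15 is its upper stop. Stiff: it stays where it is left; 3 to 5 N at the bar move it.
- guard_grip (a point): Middle of the guard rail's cross bar, on its axis, between the second and third places. Bar along tray y, 406 mm long, 12 mm thick, yellow sleeve 16 mm thick and 60 mm long at the middle, on two arms 150 mm long. Raised, it is above the row, 205 mm over the bench, in the way of a gripper pointing straight down; lowered, it is 60 mm in front of the row's centre line, 75 mm over the bench.
- guard_hinge (a point): Middle of the rail's hinge axis (fixed): 90 mm behind the row's centre line, 75 mm over the bench; the axis is along the row. The bar moves on a circle of 150 mm radius about it, towards the robot and down when it is lowered.
- blue_a: A standing bottle in the row, to be left alone. 60 mm across, 122 mm tall: white body 80 mm tall, sloping shoulder, then a blue cap 36 mm across from 92 to 122 mm above the foot; about 0.25 kg. Origin at the centre of its foot, z along its axis from foot to cap.
- blue_b: A standing bottle in the row, to be left alone. 60 mm across, 122 mm tall: white body 80 mm tall, sloping shoulder, then a blue cap 36 mm across from 92 to 122 mm above the foot; about 0.25 kg. Origin at the centre of its foot, z along its axis from foot to cap.
- blue_c: A standing bottle in the row, to be left alone. 60 mm across, 122 mm tall: white body 80 mm tall, sloping shoulder, then a blue cap 36 mm across from 92 to 122 mm above the foot; about 0.25 kg. Origin at the centre of its foot, z along its axis from foot to cap.
- jar: A squat white jar with an orange lid standing on the bench to the right of the tray, 92 mm across, 95 mm tall, to be left alone. Origin at the centre of its foot.

How it is judged:
By the outcome, as a careful person would: the job done as asked, in the order asked, and still so for the second after the job is handed in, with the robot touching nothing.
It also fails if it takes over 54 s, if anything falls off the work surface, if the arm or the gripper's body presses on something with over 40 N, if the wrist force passes 120 N, or if a joint passes its speed limit or range.

## Working session

There is one attempt and no reset: what is moved stays moved. The work goes in short steps, Python scripts to look and compute and a shell command to move; the robot and the scene stay as the last step left them, time stands still between calls to the robot, and variables do not carry over. Pictures are saved under pics/ and viewed, at most 13 in all, crops included, and the job is handed in when it is done.

```bash
mkdir -p pics; ls
python3 - <<'E'
from station import telemetry, vision
import cv2,pickle
d={}
for n in("top","side"):
    f=vision.grab_frame(n); d[n]=f
    cv2.imwrite(f"pics/{n}0.png",f["frame"][:,:,::-1])
    print(n,f["fx"],f["fy"],f["cx"],f["cy"],f["k1"],f["R"],f["t"])
pickle.dump(d,open("f0.pkl","wb"))
s=telemetry.observe();print(s)
E
```

```text
pics
top 485.42291865458213 485.42291865458213 274.9263517090851 205.5865514179441 -0.004816663670447728 [[-0.02496109 -0.9995642   0.01575922]
 [-0.99552222  0.02341627 -0.09158158]
 [ 0.09117264 -0.01797463 -0.99567287]] [-0.13579376  0.60629088  1.23697145]
side 390.28305309036176 390.28305309036176 280.878787908654 211.41000377393334 -0.08717625728851543 [[-0.97416334 -0.22425327 -0.02676303]
 [-0.08560726  0.47631715 -0.8750962 ]
 [ 0.20899088 -0.85019553 -0.48320842]] [0.54762379 0.19512399 0.60364178]
{'clock': 0.1, 'joint_pos': array([-1.44107396e+00,  2.21156290e-01,  1.52748984e+00,  2.61221515e-05,
        1.39468541e+00, -1.26076036e-01]), 'joint_vel': array([-0.00087079, -0.00260434, -0.00320498, -0.00019954, -0.00086489,
        0.0006034 ]), 'tau': array([ 1.49998468e-03, -4.98242748e+01, -3.90545475e+01, -1.29690102e-04,
        5.67659285e-03,  5.84834709e-06]), 'ee_pos': array([ 0.1580856 , -0.60412377,  0.23030667]), 'tcp_rot': array([[ 9.67462781e-01,  2.53013294e-01, -1.99437215e-04],
       [ 2.53013255e-01, -9.67461270e-01,  1.72759438e-03],
       [ 2.44156563e-04, -1.72184352e-03, -9.99998488e-01]]), 'ft_force': array([0.77383878, 1.45751065, 0.32121083]), 'torque': array([ 0.00370359, -0.03291154, -0.00490648]), 'finger_force': 0.0, 'finger_gap': 0.08562501894640603}
```

View pics/top0.png

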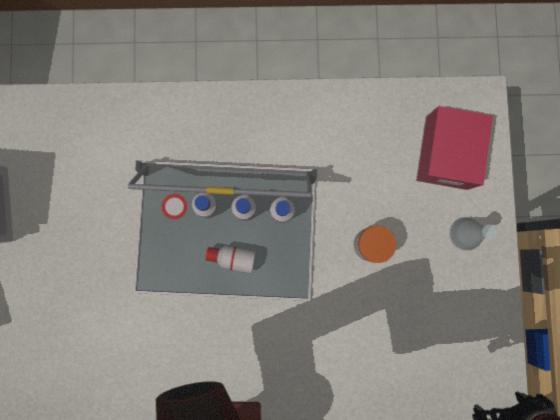

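View pics/side0.png

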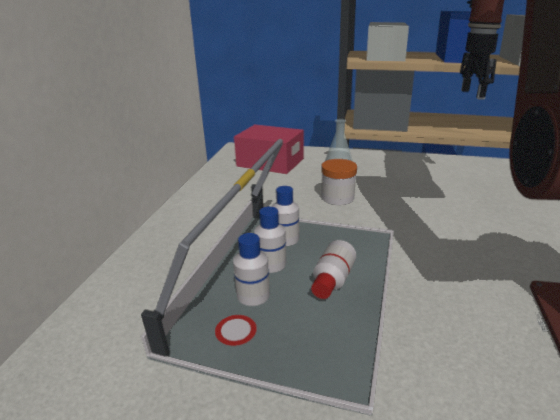

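Top view: the ring is at (174,207), the far-left place. The blue caps are at (203,203), (243,206) and (282,209). The tipped bottle's cap is at (212,255) and its foot is near (254,261). The side view agrees, with the ring at (236,330).

```bash
cat > h.py <<'E'
import numpy as np, cv2
def und(f,uv):
    K=np.array([[f["fx"],0,f["cx"]],[0,f["fy"],f["cy"]],[0,0,1]])
    return cv2.undistortPoints(np.float64(uv).reshape(-1,1,2),K,np.array([f["k1"],0,0,0,0.]))[:,0]
def ray(f,uv):
    p=und(f,uv); R=np.array(f["R"]);t=np.array(f["t"])
    d=np.c_[p,np.ones(len(p))]@R
    return -R.T@t,d
def plane(f,uv,z):
    c,d=ray(f,uv); return c+d*((z-c[2])/d[:,2])[:,None]
def proj(f,X):
    rv,_=cv2.Rodrigues(np.array(f["R"]))
    K=np.array([[f["fx"],0,f["cx"]],[0,f["fy"],f["cy"]],[0,0,1]])
    return cv2.projectPoints(np.float64(X).reshape(-1,1,3),rv,np.array(f["t"]),K,np.array([f["k1"],0,0,0,0.]))[0][:,0]
def tri(fs,uvs):
    A=np.zeros((3,3));b=np.zeros(3)
    for f,uv in zip(fs,uvs):
        c,d=ray(f,[uv]);d=d[0]/np.linalg.norm(d);M=np.eye(3)-np.outer(d,d);A+=M;b+=M@c
    return np.linalg.solve(A,b)
def blobs(f,col,roi,amin=25):
    h=cv2.cvtColor(f["frame"],cv2.COLOR_RGB2HSV);H,S,V=[h[...,i].astype(int) for i in range(3)]
    m={'red':((H<7)|(H>172))&(S>150)&(V>60),'blue':(H>105)&(H<130)&(S>140)&(V>60),
       'yellow':(H>18)&(H<35)&(S>130),'white':(S<60)&(V>165)}[col]
    x0,y0,x1,y1=roi;z=np.zeros(m.shape,np.uint8);z[y0:y1,x0:x1]=m[y0:y1,x0:x1]
    n,l,s,c=cv2.connectedComponentsWithStats(z)
    return [(s[i].tolist(),c[i].round(2).tolist()) for i in range(1,n) if s[i][4]>=amin]
E
python3 - <<'E'
from h import *;import pickle
d=pickle.load(open('f0.pkl','rb'));T,S=d['top'],d['side']
np.set_printoptions(precision=4,suppress=True)
for n,f,roi in(('top',T,(130,150,320,300)),('side',S,(140,130,400,420))):
    for c in('red','blue','yellow','white'):
        for s,ce in blobs(f,c,roi): print(n,c,s,ce)
# ring: centre of outline bbox
print('ring top',plane(T,[(174.2,206.8)],.006),'side',plane(S,[(236,330)],.006))
E
```

```text
top red [163, 195, 24, 24, 113] [174.61, 206.74]
top red [206, 250, 11, 11, 96] [211.35, 255.09]
top blue [196, 197, 13, 13, 129] [201.74, 202.69]
top blue [237, 199, 12, 14, 132] [242.51, 205.42]
top blue [277, 202, 12, 13, 128] [282.5, 208.0]
top yellow [207, 187, 26, 7, 149] [219.48, 190.32]
top white [130, 150, 96, 29, 839] [170.31, 155.61]
top white [224, 150, 96, 17, 1220] [277.76, 156.57]
top white [316, 182, 4, 33, 90] [317.97, 199.29]
top white [130, 190, 12, 78, 554] [134.57, 221.28]
top white [166, 198, 17, 17, 207] [173.89, 206.19]
top white [315, 216, 5, 27, 96] [317.49, 229.74]
top white [315, 244, 5, 15, 38] [317.66, 251.55]
top white [221, 256, 10, 9, 59] [225.69, 259.47]
top white [234, 259, 18, 10, 114] [242.68, 263.17]
top white [313, 267, 7, 31, 157] [316.45, 282.69]
top white [130, 272, 104, 28, 645] [166.18, 294.05]
top white [233, 296, 24, 4, 42] [242.5, 297.71]
top white [257, 297, 22, 3, 36] [265.97, 298.36]
side red [312, 273, 23, 26, 423] [323.06, 285.49]
side red [216, 315, 40, 30, 373] [235.23, 330.35]
side blue [204, 130, 38, 29, 544] [217.55, 139.31]
side blue [305, 130, 30, 16, 435] [318.68, 137.04]
side blue [349, 141, 51, 9, 325] [374.27, 144.5]
side blue [277, 186, 15, 19, 244] [284.32, 195.03]
side blue [259, 207, 19, 21, 341] [268.48, 216.89]
side blue [239, 233, 36, 25, 458] [249.4, 245.26]
side yellow [237, 169, 17, 19, 143] [245.72, 177.33]
side white [278, 205, 18, 9, 131] [286.41, 209.17]
side white [259, 228, 23, 11, 184] [270.3, 233.24]
side white [339, 243, 12, 14, 75] [344.29, 249.39]
side white [237, 257, 27, 13, 244] [250.39, 263.6]
side white [323, 259, 20, 21, 245] [333.72, 268.87]
ring top [[0.608  0.1157 0.006 ]] side [[0.6102 0.1163 0.006 ]]
```

Run:
```python
import pickle,cv2
d=pickle.load(open('f0.pkl','rb'))
a=cv2.resize(d['top']['frame'][235:285,190:270,::-1],None,fx=8,fy=8,interpolation=cv2.INTER_NEAREST)
cv2.imwrite('pics/c0.png',a)
```

```text
(no output)
```

View pics/c0.png

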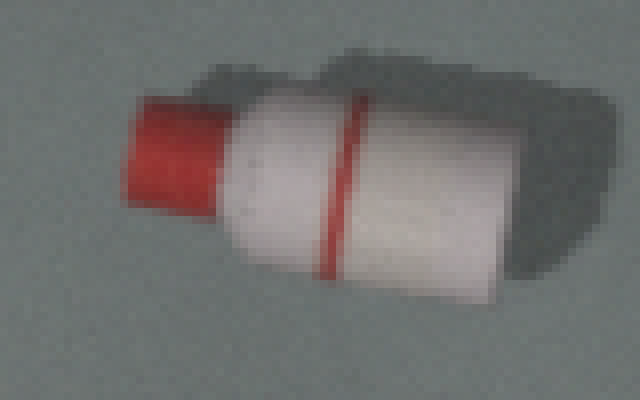

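The crop shows the cap centre near (212.2,254.4), the cap face near (206.5,253.8) and the foot-edge middle near (253.5,262), so the axis is clear. Next I'll compute poses and make the first moves, which also give data for the arm kinematics.

```bash
python3 - <<'E'
from h import *;import pickle
d=pickle.load(open('f0.pkl','rb'));T,S=d['top'],d['side']
np.set_printoptions(precision=4,suppress=True)
a,b=plane(T,[(206.5,253.8),(253.5,261.9)],.036)
print('capface,foot',a,b,np.linalg.norm(a-b),np.degrees(np.arctan2(*(a-b)[[1,0]])))
print('cap c top',plane(T,[(211.7,254.7)],.036+.004),'tri',tri((T,S),((211.7,254.7),(323.5,285.5))))
for t,s in(((201.9,202.7),(249.4,245.3)),((242.7,205.4),(268.5,216.9)),((282.5,208),(284.3,195))): print('blue',tri((T,S),(t,s)),plane(T,[t],.12)[0])
print('yellow',tri((T,S),((219.5,190.3),(245.7,177.3))))
E
python3 -m jog '[[0,0,0,0,0,0,-1]]'; python3 -c "
from station import telemetry as t;s=t.observe();print(s['joint_pos'],s['ee_pos'])"
```

```text
capface,foot [0.4822 0.0282 0.036 ] [ 0.4585 -0.0918  0.036 ] 0.12229995256489308 78.83759737536306
cap c top [[0.4796 0.0145 0.04  ]] tri [0.4807 0.0149 0.0373]
blue [0.6064 0.0282 0.1143] [0.6056 0.0274 0.12  ]
blue [ 0.5982 -0.0705  0.1142] [ 0.5968 -0.0709  0.12  ]
blue [ 0.5894 -0.1671  0.1134] [ 0.5882 -0.167   0.12  ]
yellow [ 0.6226 -0.0246  0.2138]
clock: 0.18
ee_pos: [0.1581, -0.6043, 0.2306]
tcp_rot: [[0.967, 0.253, -0.0], [0.253, -0.967, 0.001], [0.0, -0.001, -1.0]]
ft_force: [0.8, 1.2, -0.2]
finger_gap: 0.0854
finger_force: 0.0
[-1.44109486e+00  2.20971731e-01  1.52724493e+00 -1.90849014e-05
  1.39469730e+00 -1.26103127e-01] [ 0.15807493 -0.60425694  0.23055065]
```

```bash
cat > rec.py <<'E'
from station import telemetry as t
import json
s=t.observe();open('rec.jsonl','a').write(json.dumps({k:s[k].tolist() for k in('joint_pos','ee_pos','tcp_rot')})+'\n')
print(s['joint_pos'].round(3))
E
python3 rec.py
python3 -m jog '[[23,-26,0,0,0,0,-1],[23,-26,0,0,0,0,-1],[23,-26,0,0,0,0,-1],[23,-26,0,0,0,0,-1],[23,-26,0,0,0,0,-1],[23,-26,0,0,0,0,-1],[23,-26,0,0,0,0,-1],[23,-26,0,0,0,0,-1]]'; python3 rec.py
python3 -m jog '[[23,-26,0,0,0,0.1,-1],[23,-26,0,0,0,0.1,-1],[23,-26,0,0,0,0.1,-1],[23,-26,0,0,0,0.1,-1]]'; python3 rec.py
python3 -m jog '[[10,-26,0,0.1,0.0,0,-1],[10,-26,0,0.1,0.0,0,-1],[10,-26,0,0.1,0.0,0,-1]]'; python3 rec.py
python3 -m jog '[[0,0,0,0.0,0.1,0,-1],[0,0,0,0.0,0.1,0,-1],[0,0,0,0,0,0,-1]]'; python3 rec.py
```

```text
[-1.441  0.221  1.527 -0.     1.395 -0.126]
clock: 0.85
ee_pos: [0.2839, -0.3552, 0.2311]
tcp_rot: [[0.968, 0.253, 0.0], [0.253, -0.968, 0.0], [0.0, -0.0, -1.0]]
ft_force: [0.9, -0.4, 1.1]
finger_gap: 0.0855
finger_force: 0.0
[-1.07  -0.2    1.95   0.     1.391  0.245]
clock: 1.18
ee_pos: [0.3638, -0.2427, 0.2314]
tcp_rot: [[0.989, -0.149, 0.0], [-0.149, -0.989, -0.0], [0.0, 0.0, -1.0]]
ft_force: [1.8, -0.8, 0.2]
finger_gap: 0.0855
finger_force: 0.0
[-0.769 -0.247  1.989 -0.     1.399  0.951]
clock: 1.43
ee_pos: [0.4052, -0.1701, 0.2395]
tcp_rot: [[0.99, -0.135, 0.043], [-0.141, -0.944, 0.297], [0.0, -0.3, -0.954]]
ft_force: [0.3, -0.3, -0.7]
finger_gap: 0.0853
finger_force: 0.0
[-0.769 -0.142  1.913  0.245  1.553  0.916]
clock: 1.68
ee_pos: [0.4025, -0.1708, 0.2369]
tcp_rot: [[0.961, -0.139, 0.239], [-0.201, -0.944, 0.26], [0.189, -0.298, -0.936]]
ft_force: [-0.7, -0.3, -0.1]
finger_gap: 0.0854
finger_force: 0.0
[-0.865 -0.302  2.063  0.361  1.436  0.823]
```

```bash
cat > kin.py <<'E'
import numpy as np, json
from scipy.spatial.transform import Rotation as Ro
from scipy.optimize import least_squares
LO=np.array([-2.98,-.91,.09,-1.24,.2,-2.68]);HI=np.array([2.98,2.08,2.57,4.39,2.65,2.68])
def fk(q,p,s4=1,s6=1,c=0.):
    R=Ro.identity();x=np.zeros(3)
    for ax,a,v in(('z',q[0],(p[0],p[1],p[2])),('y',q[1],(0,0,p[3])),('y',q[2],(p[4],0,p[5])),('z',s4*q[3],(0,0,0)),('y',q[4],(p[6],0,p[7])),('z',s6*q[5]+c,(0,0,0))):
        R=R*Ro.from_euler(ax,a);x=x+R.apply(v)
    return x,R
def load(): return [json.loads(l) for l in open('rec.jsonl')]
def ik(x,R,q0,p,kw,ori=1.,lohi=(LO+.03,HI-.03)):
    def f(q):
        X,Rq=fk(q,p,**kw);return np.r_[(X-x)*5,ori*(R.inv()*Rq).as_rotvec()]
    s=least_squares(f,np.clip(q0,lohi[0]+1e-6,lohi[1]-1e-6),bounds=lohi,x_scale=1.);return s.x,np.abs(s.fun).max()
E
python3 - <<'E'
from kin import *
D=load()
for s4 in(1,-1):
 for s6 in(1,-1):
  q=np.array(D[0]['joint_pos'])
  _,R=fk(q,np.zeros(8),s4,s6,0); c=(R.inv()*Ro.from_matrix(D[0]['tcp_rot'])).as_rotvec()
  cc=c[2]
  e=[np.linalg.norm((fk(d['joint_pos'],np.zeros(8),s4,s6,cc)[1].inv()*Ro.from_matrix(d['tcp_rot'])).as_rotvec()) for d in D]
  print(s4,s6,c.round(3),np.round(e,3))
  if max(e)<.02:
    f=lambda p:np.concatenate([fk(d['joint_pos'],p,s4,s6,cc)[0]-d['ee_pos'] for d in D]+[1e-4*(p-np.array([0,.08,.35,.45,0,.45,0,.25]))])
    r=least_squares(f,[0,.08,.35,.45,0,.45,0,.25]);print(r.x.round(4),np.abs(r.fun[:-8]).max())
    json.dump([r.x.tolist(),dict(s4=s4,s6=s6,c=cc)],open('kin.json','w'))
E
```

```text
1 1 [-0.     0.     1.571] [0. 0. 0. 0. 0.]
[ 0.      0.0786  0.3111  0.4116  0.0524  0.5477 -0.      0.3339] 7.024518153264658e-08
1 -1 [-0.     0.     1.319] [0.    0.742 2.155 2.084 1.898]
-1 1 [ 0.    -0.     1.571] [0.    0.    0.    0.491 0.723]
-1 -1 [ 0.    -0.     1.319] [0.    0.742 2.155 2.128 2.08 ]
```

```bash
cat > plan.py <<'E'
from kin import *
p,kw=json.load(open('kin.json'))
RING=np.array([.609,.116,.006]);CAP0=np.array([.4795,.0145,.036]);AX0=np.deg2rad(78.8)
B0=Ro.from_euler('z',AX0)*Ro.from_euler('y',np.pi/2)  # bottle z -> along axis
def tool_in_bottle(th,roll,sgn):
    # bottle z = axis; tool z tilted th below perpendicular; roll about axis
    z=np.array([np.cos(th),0,-np.sin(th)]);y=np.array([0,sgn,0.]);x=np.cross(y,z)
    return Ro.from_euler('z',roll)*Ro.from_matrix(np.c_[x,y,z])
def start_pose(th,rho,sgn,d=.02):
    # rho: tilt of approach about bottle axis from straight down (+ = gripper leaning to robot side, pointing forward)
    best=None
    # find roll with tool z having desired direction
    R=B0*tool_in_bottle(th,rho,sgn); return CAP0+d*R.as_matrix()[:,2],R
def fin_pose(th,psi,sgn,lift=0,back=0,d=.02):
    R=tool_in_bottle(th,psi,sgn);Z=R.as_matrix()[:,2]
    h=np.array([np.cos(psi),np.sin(psi),0]);return RING+[0,0,.107+lift]+d*Z-back*h,R
E
python3 - <<'E'
from plan import *
rng=np.random.default_rng(0)
seeds=[LO+(HI-LO)*rng.random(6) for _ in range(14)]
for th in(20,35,45):
 for psi in(-25,0,25):
  for sg in(1,-1):
   out={}
   for nm,P in(('fin',fin_pose(np.radians(th),np.radians(psi),sg)),):
    for s in seeds:
     q,e=ik(*P,s,p,kw)
     if e<2e-3: out[tuple(q.round(1))]=q
   for q in out.values():
     if abs(q[0])<1.2: print(th,psi,sg,q.round(2))
print('start')
for rho in range(0,360,90): print(rho,start_pose(.5,np.radians(rho),1)[1].as_matrix()[:,2].round(2))
E
```

```text
20 -25 1 [0.42 0.34 2.19 4.31 0.89 0.97]
20 -25 -1 [ 0.42  0.34  2.19  4.31  0.89 -2.17]
20 0 1 [0.12 0.2  2.39 3.32 0.68 1.47]
20 0 -1 [ 0.12  0.2   2.39  3.32  0.68 -1.67]
20 25 1 [-0.26  0.22  2.37  2.2   0.83  2.04]
20 25 -1 [-0.26  0.22  2.37  2.2   0.83 -1.1 ]
35 25 1 [-0.19  0.06  2.31  1.73  0.51  2.57]
35 25 -1 [-0.19  0.06  2.31  1.73  0.51 -0.57]
45 -25 1 [ 0.3   0.14  2.11 -1.13  0.55  0.07]
45 25 -1 [-0.14  0.03  2.23  1.15  0.43  0.03]
start
0 [-0.09 -0.47 -0.88]
90 [-0.95 -0.3  -0.  ]
180 [-0.09 -0.47  0.88]
270 [ 0.77 -0.64  0.  ]
```

Run:
```python
from plan import *
np.set_printoptions(precision=3,suppress=True)
qn=np.array(load()[-1]['joint_pos'])
bar=RING+[.019*.996,-.019*.089,.201];bd=np.array([.089,.996,0])
for th in(35,40,45):
 for psi in(5,15,25):
  for rho in(0,-20):
   t,s=np.radians(th),np.radians(psi)
   qs,e0=ik(*start_pose(t,np.radians(rho),-1),qn,p,kw)
   X,R=start_pose(t,np.radians(rho),-1)
   qa,ea=ik(X-.08*R.as_matrix()[:,2],R,qs,p,kw)
   best=None
   for a4 in(.5,1.2,2.0):
    Xf,Rf=fin_pose(t,s,-1)
    qf,e=ik(Xf,Rf,[0,.1,2.2,a4,.5,0],p,kw)
    if e>1e-3: continue
    qb,eb=ik(Xf+[-.12,.012,.03],Rf,qf,p,kw)
    best=(qf,qb,eb)
    break
   if best is None: print(th,psi,rho,'no fin',e0);continue
   qf,qb,eb=best
   # gripper-axis to bar distance
   z=Rf.as_matrix()[:,2];n=np.cross(z,bd);n/=np.linalg.norm(n);ds=[abs((bar-(Xf+[0,0,l]))@n) for l in(0,.02)]
   print(th,psi,rho,'e',np.round([e0,ea,eb],4),'qs',qs,'qb',qb,'qf',qf,'bar',np.round(ds,3))
```

```text
35 5 0 no fin 3.3056224424399254e-11
35 5 -20 no fin 3.252842439849246e-12
35 15 0 e [0.    0.    0.098] qs [ 0.212  0.404  1.876 -0.6    1.201  0.727] qb [-0.032 -0.401  2.54   0.953  0.275  0.442] qf [-0.081  0.028  2.343  2.08   0.321 -0.734] bar [0.087 0.071]
35 15 -20 e [0.    0.    0.098] qs [ 0.287  0.301  2.061 -0.856  1.006  1.155] qb [-0.032 -0.401  2.54   0.953  0.275  0.442] qf [-0.081  0.028  2.343  2.08   0.321 -0.734] bar [0.087 0.071]
35 25 0 e [0.    0.    0.064] qs [ 0.212  0.404  1.876 -0.6    1.201  0.727] qb [-0.232 -0.364  2.54   1.236  0.576 -0.076] qf [-0.191  0.056  2.313  1.726  0.508 -0.571] bar [0.085 0.069]
35 25 -20 e [0.    0.    0.064] qs [ 0.287  0.301  2.061 -0.856  1.006  1.155] qb [-0.232 -0.364  2.54   1.236  0.576 -0.076] qf [-0.191  0.056  2.313  1.726  0.508 -0.571] bar [0.085 0.069]
40 5 0 no fin 2.364180795577653e-09
40 5 -20 no fin 5.826727988988978e-11
40 15 0 e [0.    0.    0.048] qs [ 0.248  0.457  1.843 -0.656  1.261  0.785] qb [-0.031 -0.426  2.54   0.773  0.31   0.62 ] qf [-0.066  0.008  2.303  1.628  0.25  -0.274] bar [0.083 0.068]
40
[... 667 characters left out ...]
 [ 0.28   0.512  1.809 -0.706  1.323  0.836] qb [-0.029 -0.444  2.535  0.633  0.35   0.758] qf [-0.051  0.002  2.256  1.066  0.251  0.294] bar [0.078 0.065]
45 15 -20 e [0. 0. 0.] qs [ 0.349  0.438  1.963 -0.911  1.179  1.251] qb [-0.029 -0.444  2.535  0.633  0.35   0.758] qf [-0.051  0.002  2.256  1.066  0.251  0.294] bar [0.078 0.065]
45 25 0 e [0. 0. 0.] qs [ 0.28   0.512  1.809 -0.706  1.323  0.836] qb [-0.156 -0.417  2.519  0.901  0.528  0.298] qf [-0.139  0.025  2.232  1.152  0.435  0.026] bar [0.076 0.063]
45 25 -20 e [0. 0. 0.] qs [ 0.349  0.438  1.963 -0.911  1.179  1.251] qb [-0.156 -0.417  2.519  0.901  0.528  0.298] qf [-0.139  0.025  2.232  1.152  0.435  0.026] bar [0.076 0.063]
```

```bash
cat >> plan.py <<'E'
from scipy.linalg import fractional_matrix_power as fmp
from station import telemetry
def H(x,R): M=np.eye(4);M[:3,:3]=R.as_matrix();M[:3,3]=x;return M
def now(): s=telemetry.observe();return H(s['ee_pos'],Ro.from_matrix(s['tcp_rot'])),s['joint_pos']
def rows(T0,q0,T1,n,pts=None):
    "identical row for n steps from T0 to T1; returns end joints"
    D=np.linalg.inv(T0)@T1;M=np.real(fmp(D,1/n));q=q0;T=T0;mx=0;er=0;mg=9;tr=[]
    for _ in range(n):
        T=T@M;q2,e=ik(T[:3,3],Ro.from_matrix(T[:3,:3]),q,p,kw)
        mx=max(mx,np.abs((q2-q)*12/np.array([2.57,2.57,3.01,3.14,3.14,3.14])).max());q=q2;er=max(er,e);mg=min(mg,(q-LO).min(),(HI-q).min())
        tr.append(T[:3,3])
    r=Ro.from_matrix(M[:3,:3]).as_rotvec()
    print(n,'x [%.1f,%.1f,%.1f,%.4f,%.4f,%.4f]'%(*(M[:3,3]*1000),*r),'deg/row %.1f'%np.degrees(np.linalg.norm(r)),'spd %.2f margin %.2f err %.4f minz %.3f'%(mx,mg,er,min(t[2] for t in tr)))
    return q
TH,PSI=np.radians(45),np.radians(25)
E
python3 - <<'E'
from plan import *
T,q=now()
X,R=start_pose(TH,0,-1,d=.016);X=X+B0.as_matrix()[:,2]*.002
z=R.as_matrix()[:,2]
A=H(X-.09*z,R);G=H(X,R)
qa=rows(T,q,A,14);qg=rows(A,qa,G,6);print(A[:3,3],G[:3,3],z,qg)
E
```

```text
14 x [18.0,-14.4,7.9,-0.0503,-0.0718,-0.1036] deg/row 7.8 spd 0.56 margin 0.57 err 0.0000 minz 0.088
6 x [-0.0,-0.0,15.0,-0.0000,-0.0000,-0.0000] deg/row 0.0 spd 0.10 margin 0.54 err 0.0000 minz 0.025
[0.49005196 0.06779127 0.0883259 ] [0.47769096 0.00536367 0.02468629] [-0.13734443 -0.69364004 -0.70710678] [ 0.28783024  0.51158051  1.80251665 -0.70025335  1.33194494  0.83529293]
```

```bash
python3 -m jog '[[15.7,-12.6,7,-0.044,-0.0628,-0.0906,-1],[15.7,-12.6,7,-0.044,-0.0628,-0.0906,-1],[15.7,-12.6,7,-0.044,-0.0628,-0.0906,-1],[15.7,-12.6,7,-0.044,-0.0628,-0.0906,-1],[15.7,-12.6,7,-0.044,-0.0628,-0.0906,-1],[15.7,-12.6,7,-0.044,-0.0628,-0.0906,-1],[15.7,-12.6,7,-0.044,-0.0628,-0.0906,-1],[15.7,-12.6,7,-0.044,-0.0628,-0.0906,-1]]' >/dev/null
python3 -m jog '[[15.7,-12.6,7,-0.044,-0.0628,-0.0906,-1],[15.7,-12.6,7,-0.044,-0.0628,-0.0906,-1],[15.7,-12.6,7,-0.044,-0.0628,-0.0906,-1],[15.7,-12.6,7,-0.044,-0.0628,-0.0906,-1],[15.7,-12.6,7,-0.044,-0.0628,-0.0906,-1],[15.7,-12.6,7,-0.044,-0.0628,-0.0906,-1],[15.7,-12.6,7,-0.044,-0.0628,-0.0906,-1],[0,0,0,0,0,0,-1]]'
python3 - <<'E'
from plan import *
from station import vision
import cv2
for n in('wrist','side'):
    f=vision.grab_frame(n); cv2.imwrite(f'pics/{n}1.png',f['frame'][:,:,::-1])
T,q=now()
X,R=start_pose(TH,0,-1,d=.016);X=X+B0.as_matrix()[:,2]*.002
z=R.as_matrix()[:,2]
A=H(X-.09*z,R);G=H(X,R)
rows(T,q,A,2);rows(T,q,G,6)
E
```

```text
clock: 3.02
ee_pos: [0.4952, 0.058, 0.0982]
tcp_rot: [[0.221, 0.96, -0.17], [0.711, -0.278, -0.646], [-0.668, 0.022, -0.744]]
ft_force: [-1.2, -0.4, -1.3]
finger_gap: 0.0854
finger_force: 0.0
2 x [7.9,-5.9,1.9,-0.0211,-0.0289,-0.0441] deg/row 3.3 spd 0.13 margin 0.60 err 0.0000 minz 0.088
6 x [2.2,-1.5,15.6,-0.0070,-0.0096,-0.0147] deg/row 1.1 spd 0.10 margin 0.54 err 0.0000 minz 0.025
```

View pics/wrist1.png

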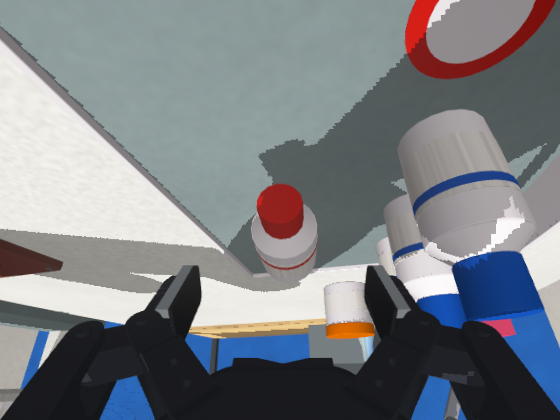

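The wrist view shows the red cap at about (280,210), centred between the fingers (middle ≈ 283), with a blue bottle clear to the right. I'll finish aligning and then check where the cap projects.

```bash
python3 -m jog '[[8,-6,2,-0.021,-0.029,-0.044,-1],[8,-6,2,-0.021,-0.029,-0.044,-1],[0,0,0,0,0,0,-1]]' |head -2
python3 - <<'E'
from plan import *
from h import *
from station import vision
f=vision.grab_frame('wrist')
ax=B0.as_matrix()[:,2]
print('pred face centre',proj(f,CAP0+.015*ax),'cap base ctr',proj(f,CAP0-.015*ax))
for s,c in blobs(f,'red',(150,80,400,330),200): print(s,c)
h=cv2.cvtColor(f['frame'],cv2.COLOR_RGB2HSV)
# predicted outline of cap: bbox
a=np.linspace(0,2*np.pi,60);e1=np.cross(ax,[0,0,1.]);P=[CAP0+k*ax+.018*(np.cos(t)*e1+np.sin(t)*np.array([0,0,1])) for k in(-.015,.015) for t in a]
uv=proj(f,P);print('pred bbox',uv.min(0),uv.max(0))
T,q=now()
X,R=start_pose(TH,0,-1,d=.016);X=X+B0.as_matrix()[:,2]*.002
rows(T,q,H(X,R),6)
E
```

```text
clock: 3.37
ee_pos: [0.49, 0.067, 0.0888]
pred face centre [[282.33431591 211.72361845]] cap base ctr [[282.43388295 226.98979536]]
[264, 194, 45, 54, 1934] [285.59, 220.1]
pred bbox [258.65971703 191.15350309] [306.00575933 247.10554825]
6 x [0.2,-0.1,15.0,-0.0001,-0.0004,-0.0008] deg/row 0.1 spd 0.10 margin 0.54 err 0.0000 minz 0.025
```

```bash
python3 -m jog '[[0,0,15,0,0,0,-1],[0,0,15,0,0,0,-1],[0,0,15,0,0,0,-1],[0,0,15,0,0,0,-1],[0,0,15,0,0,0,-1],[0,0,15,0,0,0,-1],[0,0,0,0,0,0,-1],[0,0,0,0,0,0,0.2]]' 60
python3 -m jog '[[0,0,0,0,0,0,1],[0,0,0,0,0,0,1],[0,0,0,0,0,0,1],[0,0,0,0,0,0,1],[0,0,0,0,0,0,1],[0,0,0,0,0,0,1],[0,0,0,0,0,0,1],[0,0,0,0,0,0,1]]' 90
```

```text
clock: 4.08
ee_pos: [0.4787, 0.0034, 0.0263]
tcp_rot: [[0.144, 0.98, -0.139], [0.694, -0.2, -0.691], [-0.705, 0.003, -0.709]]
ft_force: [0.3, 1.1, -0.5]
finger_gap: 0.0752
finger_force: 0.0
clock: 4.75
ee_pos: [0.4789, 0.0051, 0.0262]
tcp_rot: [[0.141, 0.981, -0.136], [0.695, -0.195, -0.692], [-0.705, 0.003, -0.709]]
ft_force: [0.8, 2.9, 5.9]
finger_gap: 0.0338
finger_force: 89.3
```

Run:
```python
from station import vision
import cv2,numpy as np
w=vision.grab_frame('wrist')['frame'];s=vision.grab_frame('side')['frame'][200:340,240:400]
a=np.hstack([cv2.resize(w[120:420,130:430],(400,400)),cv2.resize(s,(400,400))])[:,:,::-1]
cv2.imwrite('pics/g2.png',a)
```

```text
(no output)
```

View pics/g2.png

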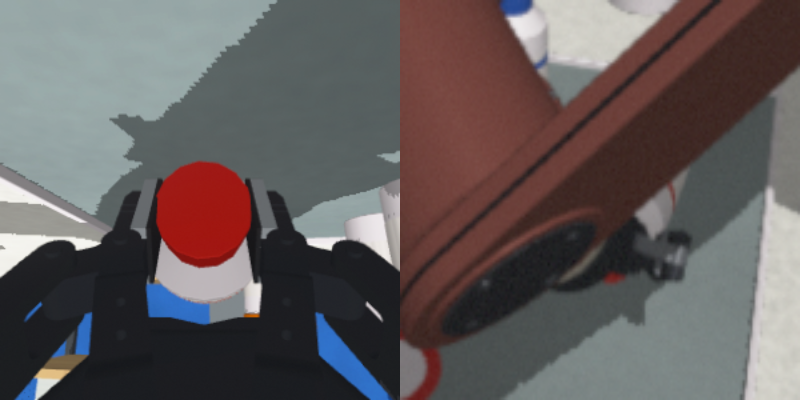

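The cap sits squarely between both pads at its diameter, so the grasp looks good. Next I'll plan the lift and the turn.

```bash
cat >> plan.py <<'E'
def setbottle():
    T,q=now();y=T[:3,1];c=CAP0+((T[:3,3]-CAP0)@y)*y*np.array([1,1,0])
    B=H(c-.107*B0.as_matrix()[:,2],B0)
    np.save('tb.npy',np.linalg.inv(T)@B)
def fin(lift,bx,by=0,psi=PSI):
    "tool pose for bottle upright with foot at RING + (bx,by) tray axes, lift"
    tb=np.load('tb.npy');B=H(RING+[.996*bx+.089*by,-.089*bx+.996*by,lift],Ro.identity())
    # choose bottle roll so tool z heading = psi
    T=B@np.linalg.inv(tb);h=np.arctan2(T[1,2],T[0,2])
    return H(B[:3,3],Ro.from_euler('z',psi-h))@np.linalg.inv(tb)
def foot(T):
    B=T@np.load('tb.npy');return B[:3,3],B[:3,2]
E
python3 - <<'E'
from plan import *
setbottle();T,q=now();tb=np.load('tb.npy')
L=T.copy();L[:3,3]+=[-.03,0,.14]
q1=rows(T,q,L,6)
for psi in(20,25,30):
  B=fin(.03,-.125,0,np.radians(psi));print(psi)
  q2=rows(L,q1,B,22);print(q2.round(2),B[:3,3])
  F=fin(.02,0,0,np.radians(psi)); q3=rows(B,q2,F,8);print(q3.round(2),F[:3,3],F[:3,2])
  D=np.linalg.inv(L)@B;M=np.real(fmp(D,1/22));X=L
  lo=[]
  for i in range(22):
    X=X@M;f,a=foot(X);r=.03*np.sqrt(1-a[2]**2);lo.append((f[2]-r,f[0]+.03))
  print('min foot edge z,max x',np.min([l[0] for l in lo]),np.max([l[1] for l in lo]))
E
```

```text
6 x [-17.2,-4.8,-15.9,0.0000,0.0000,-0.0000] deg/row 0.0 spd 0.24 margin 0.55 err 0.0000 minz 0.050
20
22 x [6.6,-2.5,1.1,0.0001,0.0644,0.0514] deg/row 4.7 spd 0.48 margin 0.03 err 0.0112 minz 0.120
[-0.1  -0.48  2.54  0.75  0.47  0.55] [0.49366327 0.13045971 0.13362803]
8 x [9.1,6.6,10.9,0.0000,0.0000,0.0000] deg/row 0.0 spd 0.29 margin 0.06 err 0.0000 minz 0.124
[-0.1  -0.06  2.25  1.    0.38  0.28] [0.61816327 0.11933471 0.12362803] [ 0.66596549  0.24239162 -0.70550427]
min foot edge z,max x 0.022383013312928156 0.5144999999999996
25
22 x [6.7,-2.2,1.1,0.0001,0.0656,0.0471] deg/row 4.6 spd 0.54 margin 0.03 err 0.0003 minz 0.119
[-0.17 -0.47  2.54  0.87  0.56  0.32] [0.49333776 0.13124565 0.13362803]
8 x [8.7,7.8,10.5,0.0000,-0.0000,0.0000] deg/row 0.0 spd 0.31 margin 0.07 err 0.0000 minz 0.124
[-0.15 -0.04  2.24  1.05  0.47  0.14] [0.61783776 0.12012065 0.12362803] [ 0.64230547  0.29951196 -0.70550427]
min foot edge z,max x 0.02230606762829021 0.5144999999999993
30
22 x [6.7,-2.0,1.2,0.0001,0.0666,0.0428] deg/row 4.5 spd 0.51 margin 0.05 err 0.0000 minz 0.119
[-0.23 -0.44  2.52  0.93  0.65  0.17] [0.49294499 0.13200024 0.13362803]
8 x [8.1,9.0,9.9,0.0000,0.0000,-0.0000] deg/row 0.0 spd 0.30 margin 0.09 err 0.0000 minz 0.124
[-0.19 -0.02  2.22  1.06  0.56  0.04] [0.61744499 0.12087524 0.12362803] [ 0.61375712  0.35435284 -0.70550427]
min foot edge z,max x 0.022242928784796265 0.5144999999999991
```

```bash
python3 -m jog '[[-6,-1.6,-5.3,0,0,0,1],[-17.2,-4.8,-15.9,0,0,0,1],[-17.2,-4.8,-15.9,0,0,0,1],[-17.2,-4.8,-15.9,0,0,0,1],[-17.2,-4.8,-15.9,0,0,0,1],[-17.2,-4.8,-15.9,0,0,0,1],[-11.2,-3.2,-10.6,0,0,0,1],[0,0,0,0,0,0,1]]'
python3 - <<'E'
from plan import *
T,q=now()
B=fin(.045,-.095,0);q2=rows(T,q,B,24);print(q2.round(2));F=fin(.015,0);rows(B,q2,F,10)
E
```

```text
clock: 5.52
ee_pos: [0.449, 0.0052, 0.1683]
tcp_rot: [[0.143, 0.981, -0.134], [0.696, -0.196, -0.691], [-0.704, 0.005, -0.71]]
ft_force: [1.4, 0.7, -3.5]
finger_gap: 0.0336
finger_force: 90.1
24 x [6.8,-0.9,0.6,0.0001,0.0600,0.0431] deg/row 4.2 spd 0.50 margin 0.11 err 0.0000 minz 0.127
[-0.16 -0.39  2.46  0.87  0.55  0.34]
10 x [3.7,4.8,7.9,0.0000,-0.0000,0.0000] deg/row 0.0 spd 0.19 margin 0.13 err 0.0000 minz 0.119
```

```bash
python3 -m jog '[[6.8,-0.9,0.6,0,0.06,0.0431,1],[6.8,-0.9,0.6,0,0.06,0.0431,1],[6.8,-0.9,0.6,0,0.06,0.0431,1],[6.8,-0.9,0.6,0,0.06,0.0431,1],[6.8,-0.9,0.6,0,0.06,0.0431,1],[6.8,-0.9,0.6,0,0.06,0.0431,1],[6.8,-0.9,0.6,0,0.06,0.0431,1],[6.8,-0.9,0.6,0,0.06,0.0431,1]]' >/dev/null
python3 -m jog '[[6.8,-0.9,0.6,0,0.06,0.0431,1],[6.8,-0.9,0.6,0,0.06,0.0431,1],[6.8,-0.9,0.6,0,0.06,0.0431,1],[6.8,-0.9,0.6,0,0.06,0.0431,1],[6.8,-0.9,0.6,0,0.06,0.0431,1],[6.8,-0.9,0.6,0,0.06,0.0431,1],[6.8,-0.9,0.6,0,0.06,0.0431,1],[6.8,-0.9,0.6,0,0.06,0.0431,1]]' >/dev/null
python3 -m jog '[[6.8,-0.9,0.6,0,0.06,0.0431,1],[6.8,-0.9,0.6,0,0.06,0.0431,1],[6.8,-0.9,0.6,0,0.06,0.0431,1],[6.8,-0.9,0.6,0,0.06,0.0431,1],[6.8,-0.9,0.6,0,0.06,0.0431,1],[6.8,-0.9,0.6,0,0.06,0.0431,1],[6.8,-0.9,0.6,0,0.06,0.0431,1],[0,0,0,0,0,0,1]]'
python3 - <<'E'
from plan import *
from h import *
from station import vision
f=vision.grab_frame('side');cv2.imwrite('pics/s3.png',f['frame'][:,:,::-1])
t=vision.grab_frame('top');cv2.imwrite('pics/t3.png',t['frame'][:,:,::-1])
T,q=now();print(q.round(2),foot(T))
B=fin(.045,-.095,0);rows(T,q,B,2)
c,a=foot(T);print('pred foot,cap px',proj(f,[c,c+.107*a,c+.122*a]))
E
```

```text
clock: 7.52
ee_pos: [0.5137, 0.1247, 0.1376]
tcp_rot: [[0.664, 0.448, 0.598], [0.352, -0.894, 0.278], [0.66, 0.026, -0.751]]
ft_force: [-0.4, -0.6, -3.9]
finger_gap: 0.0336
finger_force: 90.1
[-0.15 -0.38  2.44  0.73  0.58  0.42] (array([0.50141454, 0.11423028, 0.04237946]), array([0.04770176, 0.05812746, 0.99716886]))
2 x [6.7,0.1,-0.4,0.0002,0.0342,0.0220] deg/row 2.3 spd 0.27 margin 0.11 err 0.0000 minz 0.144
pred foot,cap px [[302.1305099  322.55709819]
 [297.76005036 268.68210731]
 [297.06400129 260.14979519]]
```

View pics/s3.png

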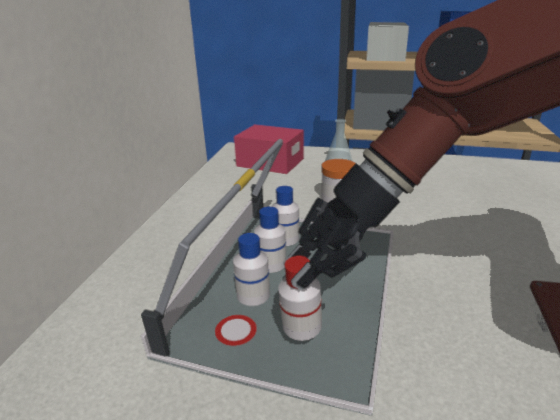

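The side view shows the bottle held almost upright: cap at about (298,272), against a prediction of (298,269), and foot at about (302,335). The row and ring are clear. I'll straighten it and check it numerically.

```bash
python3 -m jog '[[6.7,0.1,-0.4,0,0.0342,0.022,1],[6.7,0.1,-0.4,0,0.0342,0.022,1],[0,0,0,0,0,0,1],[0,0,0,0,0,0,1]]' |head -3
python3 - <<'E'
from plan import *
from h import *
from station import vision
f=vision.grab_frame('side');t=vision.grab_frame('top')
T,q=now();c,a=foot(T);print('foot',c,'ax',a)
B=fin(.045,-.095,0);rows(T,q,B,1)
# silhouette by projecting bottle model: compare body stripe & red blob
for n,g,roi in(('side',f,(265,240,340,350)),('top',t,(120,180,230,290))):
    print(n,[x for x in blobs(g,'red',roi,15)],'pred cap',proj(g,[c+.107*a]).round(1),'foot',proj(g,[c]).round(1))
h=f['frame'][240:350,265:340,::-1];g=t['frame'][185:275,125:215,::-1]
cv2.imwrite('pics/c4.png',np.hstack([cv2.resize(h,(400,587)),cv2.resize(g,(400,587))]))
E
```

```text
clock: 7.95
ee_pos: [0.5244, 0.1286, 0.1503]
tcp_rot: [[0.638, 0.422, 0.644], [0.298, -0.907, 0.299], [0.71, 0.001, -0.704]]
foot [0.51609359 0.12449223 0.05292829] ax [-3.59205515e-03  6.84435257e-04  9.99993314e-01]
1 x [-2.3,-0.5,0.5,0.0011,-0.0030,0.0019] deg/row 0.2 spd 0.01 margin 0.11 err 0.0000 minz 0.149
side [([278, 250, 24, 31, 333], [286.15, 259.64]), ([275, 306, 30, 6, 41], [289.37, 309.46])] pred cap [[290.5 263.3]] foot [[291.3 320.9]]
top [([163, 195, 24, 24, 125], [174.23, 206.88]), ([149, 235, 15, 14, 147], [156.33, 241.05])] pred cap [[157.9 240.7]] foot [[167.4 241.3]]
```

View pics/c4.png

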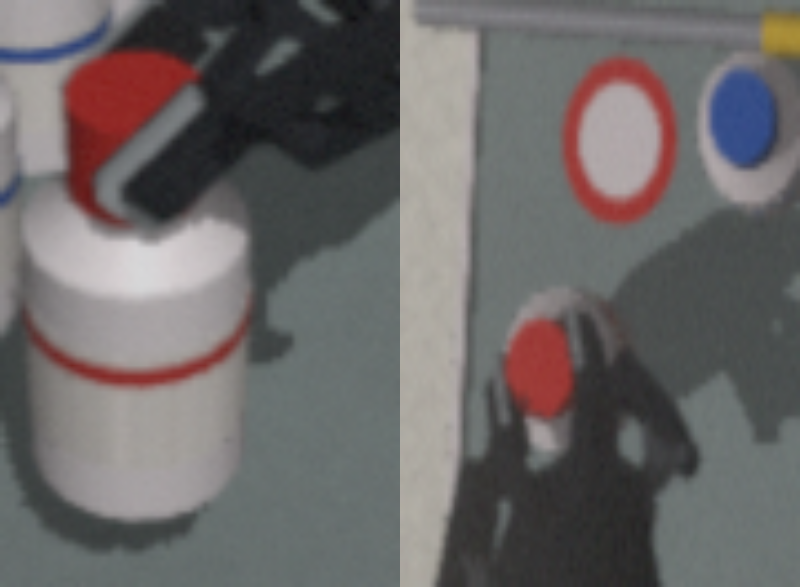

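The crop shows the bottle upright, with its side-image centres at cap 289.8 and foot 291.3, matching the prediction for vertical. The gap past the blue bottle is clear, so I'll check the fore-aft tilt while planning the insertion.

Run:
```python
from plan import *
from h import *
import pickle
d=pickle.load(open('f0.pkl','rb'));f,t=d['side'],d['top']
T,q=now();c,a=foot(T)
ang=np.linspace(0,6.28,80);ring=lambda h,r:np.array([c+h*a+[r*np.cos(x),r*np.sin(x),0] for x in ang])
for n,h,r in(('foot',0,.03),('body top',.08,.03),('captop',.122,.018)):
    u=proj(f,ring(h,r));v=proj(t,ring(h,r));print(n,'side',u.min(0).round(1),u.max(0).round(1),'top',v.min(0).round(1),v.max(0).round(1))
F=fin(.045,0);q2=rows(T,q,F,12);print(q2.round(2))
G=fin(.012,0);q3=rows(F,q2,G,4)
G=fin(0,0);rows(F,q2,G,10);print(G[:3,3])
```

```text
foot side [271.2 307.1] [311.3 336. ] top [155.5 229.5] [179.3 253.2]
body top side [269.1 266. ] [312.3 293.3] top [147.8 228.2] [173.2 253.6]
captop side [276.9 246.7] [303.8 262.3] top [148.5 232.7] [164.4 248.5]
12 x [4.6,3.9,4.9,0.0001,-0.0002,0.0002] deg/row 0.0 spd 0.13 margin 0.13 err 0.0000 minz 0.149
[-0.15 -0.09  2.23  0.95  0.5   0.25]
4 x [-5.8,0.0,5.8,0.0000,-0.0000,0.0000] deg/row 0.0 spd 0.16 margin 0.26 err 0.0000 minz 0.116
10 x [-3.2,0.0,3.2,0.0000,-0.0000,0.0000] deg/row 0.0 spd 0.09 margin 0.24 err 0.0000 minz 0.104
[0.61783776 0.12012065 0.10362803]
```

Run:
```python
from plan import *
T,q=now();rows(T,q,fin(.016,0),12)
A=fin(.016,-.095);q2=rows(T,q,A,4);rows(A,q2,fin(.016,0),12)
```

```text
12 x [2.9,3.9,6.6,0.0001,-0.0002,0.0002] deg/row 0.0 spd 0.16 margin 0.13 err 0.0000 minz 0.120
4 x [-5.7,-0.1,5.2,0.0003,-0.0007,0.0005] deg/row 0.1 spd 0.15 margin 0.10 err 0.0000 minz 0.120
12 x [4.8,4.0,4.9,0.0000,-0.0000,0.0000] deg/row 0.0 spd 0.13 margin 0.12 err 0.0000 minz 0.120
```

```bash
python3 -m jog '[[2.9,3.9,6.6,0,0,0,1],[2.9,3.9,6.6,0,0,0,1],[2.9,3.9,6.6,0,0,0,1],[2.9,3.9,6.6,0,0,0,1],[2.9,3.9,6.6,0,0,0,1],[2.9,3.9,6.6,0,0,0,1]]' |tail -3
python3 -m jog '[[2.9,3.9,6.6,0,0,0,1],[2.9,3.9,6.6,0,0,0,1],[2.9,3.9,6.6,0,0,0,1],[2.9,3.9,6.6,0,0,0,1],[2.9,3.9,6.6,0,0,0,1],[2.9,3.9,6.6,0,0,0,1],[0,0,0,0,0,0,1],[0,0,0,0,0,0,1]]'
python3 - <<'E'
from plan import *
from h import *
from station import vision
f=vision.grab_frame('side');t=vision.grab_frame('top')
cv2.imwrite('pics/c5.png',np.hstack([cv2.resize(f['frame'][200:350,170:310,::-1],(400,428)),cv2.resize(t['frame'][165:265,125:225,::-1],(400,428))]))
T,q=now();c,a=foot(T);print(q.round(3),c,a)
ang=np.linspace(0,6.28,80);ring=lambda h,r:np.array([c+h*a+[r*np.cos(x),r*np.sin(x),0] for x in ang])
for n,h,r in(('foot',0,.03),('body top',.08,.03),('captop',.122,.018)):
    u=proj(f,ring(h,r));v=proj(t,ring(h,r));print(n,'side',u.min(0).round(1),u.max(0).round(1),'top',v.min(0).round(1),v.max(0).round(1))
u=proj(f,[RING+[.034*np.cos(x),.034*np.sin(x),0] for x in ang]);print(u.min(0),u.max(0))
E
```

```text
ft_force: [0.2, -0.5, -2.6]
finger_gap: 0.0339
finger_force: 90.1
clock: 9.22
ee_pos: [0.6178, 0.1203, 0.1197]
tcp_rot: [[0.637, 0.422, 0.645], [0.296, -0.907, 0.3], [0.711, 0.0, -0.703]]
ft_force: [0.3, -1.1, -2.9]
finger_gap: 0.0334
finger_force: 90.1
[-0.146 -0.035  2.243  1.076  0.46   0.109] [0.60891881 0.11635249 0.02214801] [-4.22328321e-03 -5.40376778e-04  9.99990936e-01]
foot side [217.1 309.9] [254.5 337. ] top [161.3 194.5] [184.3 217.3]
body top side [211.4 271.8] [251.5 297.6] top [154.2 190.9] [178.8 215.3]
captop side [216.5 254.2] [241.4 269. ] top [155.2 193.8] [170.4 209. ]
[215.82499859 315.18347189] [257.63046094 346.09179236]
```

View pics/c5.png

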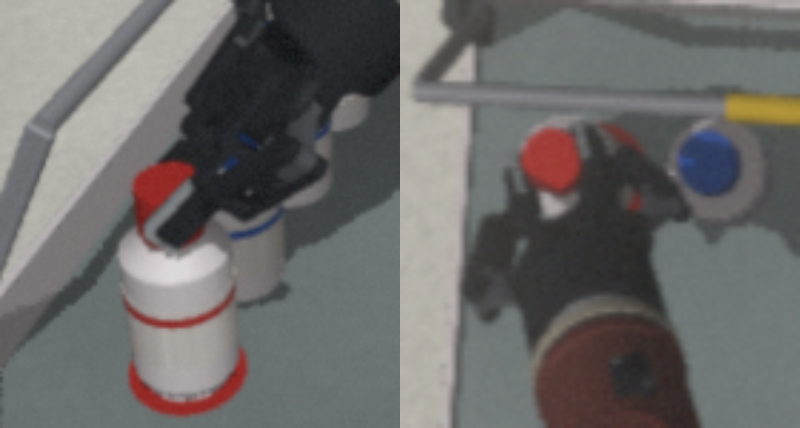

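The bottle stands upright right over the ring. Its foot spans 216.5–255 px in the side view, centred in the ring, and it's clear of the neighbour and the bar. I'll lower it until I feel contact.

```bash
python3 -m jog '[[-1.4,0,1.4,0,0,0,1],[-1.4,0,1.4,0,0,0,1],[-1.4,0,1.4,0,0,0,1],[-1.4,0,1.4,0,0,0,1],[-1.1,0,1.1,0,0,0,1],[0,0,0,0,0,0,1]]' |egrep 'ee|ft'
python3 -m jog '[[-0.7,0,0.7,0,0,0,1],[0,0,0,0,0,0,1]]' |egrep 'ee|ft'
python3 -m jog '[[-0.7,0,0.7,0,0,0,1],[0,0,0,0,0,0,1]]' |egrep 'ee|ft'
```

```text
ee_pos: [0.6175, 0.1202, 0.1099]
ft_force: [-0.3, -1.0, -3.3]
ee_pos: [0.6178, 0.1202, 0.1094]
ft_force: [-0.2, -0.3, -3.4]
ee_pos: [0.6178, 0.1202, 0.1085]
ft_force: [0.6, -0.5, -3.5]
```

```bash
for i in 1 2; do python3 -m jog '[[-0.7,0,0.7,0,0,0,1],[0,0,0,0,0,0,1]]' |egrep 'ee|ft'; done
python3 -m jog '[[-0.5,0,0.5,0,0,0,1],[0,0,0,0,0,0,1]]' |egrep 'ee|ft'
```

```text
ee_pos: [0.6178, 0.1202, 0.1075]
ft_force: [0.0, -1.1, -3.2]
ee_pos: [0.6182, 0.1202, 0.107]
ft_force: [0.3, 0.7, -2.4]
ee_pos: [0.6186, 0.1203, 0.1069]
ft_force: [-2.2, -0.3, 2.6]
```

```bash
python3 -m jog '[[-0.5,0,0.5,0,0,0,1],[0,0,0,0,0,0,1]]' |egrep 'ee|ft'
python3 - <<'E'
from station import telemetry as t
s=t.observe();print(s['torque'],s['ft_force'])
E
```

```text
ee_pos: [0.619, 0.1203, 0.1069]
ft_force: [-3.7, 0.0, 7.0]
[0.37083348 0.30933191 0.19204399] [-3.65897221e+00  6.10600806e-03  6.97109091e+00]
```

```bash
python3 -m jog '[[0,0,0,0,0,0,1],[0,0,0,0,0,0,1],[0,0,0,0,0,0,1]]' 20 |egrep 'ee|ft|fing'
python3 -m jog '[[0,0,0,0,0,0,0.15],[0,0,0,0,0,0,0.0],[0,0,0,0,0,0,-0.15],[0,0,0,0,0,0,-0.3],[0,0,0,0,0,0,-0.3],[0,0,0,0,0,0,-0.3]]' |egrep 'ee|ft|fing'
python3 - <<'E'
from plan import *
from h import *
from station import vision
f=vision.grab_frame('side');t=vision.grab_frame('top')
for n,g,roi in(('side',f,(195,235,275,360)),('top',t,(140,180,200,230))): print(n,blobs(g,'red',roi,10))
cv2.imwrite('pics/c6.png',np.hstack([cv2.resize(f['frame'][200:350,170:310,::-1],(400,428)),cv2.resize(t['frame'][165:265,125:225,::-1],(400,428))]))
E
```

```text
ee_pos: [0.619, 0.1203, 0.1069]
ft_force: [-3.0, -0.6, 6.2]
finger_gap: 0.0336
finger_force: 91.1
ee_pos: [0.6178, 0.1202, 0.105]
ft_force: [-0.3, 0.3, 0.3]
finger_gap: 0.0551
finger_force: 0.0
side [([217, 263, 24, 28, 395], [226.85, 273.76]), ([218, 314, 29, 7, 36], [231.97, 317.83]), ([248, 323, 8, 18, 25], [253.32, 330.84]), ([216, 331, 8, 12, 16], [218.38, 337.19])]
top [([158, 196, 14, 13, 141], [164.65, 201.93])]
```

View pics/c6.png

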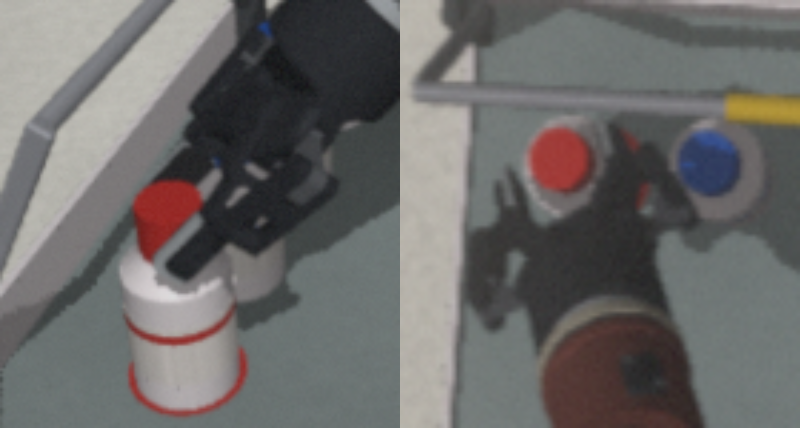

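The bottle stands alone, centred on the ring, with the fingers open around it (cap at top (164.6,202)). Next I'll plan the retreat and the guard grasp.

```bash
cat >> plan.py <<'E'
TX=np.array([.996,-.089,0]);TY=np.array([.089,.996,0]);MID=RING-.1425*TY
def bar(a): return MID*[1,1,0]+TX*(.09-.15*np.cos(a))+np.array([0,0,.075+.15*np.sin(a)])
def gp(a,tilt,back=0,sg=1,d=.016,off=0.):
    t=np.radians(tilt);z=TX*np.cos(t)-np.array([0,0,np.sin(t)]);x=sg*TY;y=np.cross(z,x)
    return H(bar(a)+(d-back)*z,Ro.from_matrix(np.c_[x,y,z]))
E
python3 - <<'E'
from plan import *
T,q=now();z=T[:3,2]
R=T.copy();R[:3,3]-=.1*z
q1=rows(T,q,R,6);print(q1.round(2),R[:3,3])
for tilt in(45,60):
 for sg in(1,-1):
  P=gp(1.1,tilt,.08,sg);print('tilt',tilt,sg,P[:3,3]);q2=rows(R,q1,P,20);print(q2.round(2))
  G=gp(1.1,tilt,0,sg);q3=rows(P,q2,G,6)
  X,qq=G,q3
  for a in(.8,.5,.2,-.03):
    Y=gp(a,tilt,0,sg);qq=rows(X,qq,Y,6);X=Y
  print(qq.round(2))
E
```

```text
6 x [-0.0,-0.0,-16.7,0.0000,-0.0000,0.0000] deg/row 0.0 spd 0.28 margin 0.20 err 0.0000 minz 0.117
[-0.26 -0.35  2.37  0.86  0.65  0.29] [0.55323096 0.09027559 0.17531567]
tilt 45 1 [ 0.57311642 -0.02385681  0.25393594]
20 x [-2.2,6.4,-3.1,-0.0136,-0.0141,-0.0592] deg/row 3.6 spd 0.14 margin 0.20 err 0.0000 minz 0.176
[-0.24 -0.48  2.3   0.21  0.55 -0.29]
6 x [-0.0,0.0,13.3,0.0000,-0.0000,0.0000] deg/row 0.0 spd 0.21 margin 0.16 err 0.0000 minz 0.197
6 x [-0.0,-7.4,-1.2,0.0000,-0.0000,0.0000] deg/row 0.0 spd 0.07 margin 0.13 err 0.0000 minz 0.171
6 x [-0.0,-7.4,1.0,0.0000,-0.0000,0.0000] deg/row 0.0 spd 0.11 margin 0.06 err 0.0000 minz 0.136
6 x [0.0,-6.8,3.2,0.0000,-0.0000,0.0000] deg/row 0.0 spd 0.37 margin 0.03 err 0.0292 minz 0.093
6 x [-0.0,-4.4,3.7,0.0000,-0.0000,0.0000] deg/row 0.0 spd 0.60 margin 0.03 err 0.0589 minz 0.059
[-0.33 -0.12  2.48  1.52  0.23 -1.69]
tilt 45 -1 [ 0.57311642 -0.02385681  0.25393594]
20 x [7.1,2.7,-2.5,-0.0156,0.0151,0.0959] deg/row 5.6 spd 0.55 margin 0.03 err 0.0468 minz 0.182
[-0.3  -0.49  2.32  0.38  0.56  2.65]
6 x [0.0,-0.0,13.3,0.0000,0.0000,0.
[... 1178 characters left out ...]
-0.28]
tilt 60 -1 [ 0.58631824 -0.02503649  0.26410673]
20 x [7.7,2.5,-2.4,-0.0243,0.0024,0.0980] deg/row 5.8 spd 0.64 margin 0.03 err 0.1163 minz 0.183
[-0.33 -0.31  2.09  0.33  0.86  2.65]
6 x [0.0,0.0,13.3,0.0000,0.0000,0.0000] deg/row 0.0 spd 0.15 margin 0.03 err 0.1145 minz 0.195
6 x [0.0,7.4,0.7,0.0000,0.0000,0.0000] deg/row 0.0 spd 0.07 margin 0.03 err 0.1009 minz 0.169
6 x [-0.0,6.9,2.9,0.0000,0.0000,0.0000] deg/row 0.0 spd 0.06 margin 0.03 err 0.0873 minz 0.133
6 x [0.0,5.7,4.8,0.0000,0.0000,0.0000] deg/row 0.0 spd 0.06 margin 0.03 err 0.0710 minz 0.091
6 x [0.0,3.3,4.7,0.0000,0.0000,0.0000] deg/row 0.0 spd 0.06 margin 0.03 err 0.0531 minz 0.057
[-0.27 -0.08  2.32  0.35  0.4   2.65]
```

```bash
python3 -m jog '[[0,0,-8,0,0,0,-0.3],[0,0,-16,0,0,0,-0.3],[0,0,-17,0,0,0,-0.3],[0,0,-17,0,0,0,-0.3],[0,0,-17,0,0,0,-0.3],[0,0,-17,0,0,0,-0.3],[0,0,-8,0,0,0,-0.3],[0,0,0,0,0,0,-0.5]]'|egrep 'ee|ft'
python3 - <<'E'
from plan import *
T,q=now();P=gp(1.1,60,.08,1);rows(T,q,P,16)
E
```

```text
ee_pos: [0.5536, 0.0897, 0.1773]
ft_force: [-0.8, -1.0, 1.3]
16 x [-2.2,8.3,-4.8,-0.0025,-0.0271,-0.0707] deg/row 4.3 spd 0.21 margin 0.21 err 0.0000 minz 0.179
```

```bash
python3 -m jog '[[-2.2,8.3,-4.8,-0.0025,-0.0271,-0.0707,-0.6],[-2.2,8.3,-4.8,-0.0025,-0.0271,-0.0707,-0.8],[-2.2,8.3,-4.8,-0.0025,-0.0271,-0.0707,-1],[-2.2,8.3,-4.8,-0.0025,-0.0271,-0.0707,-1],[-2.2,8.3,-4.8,-0.0025,-0.0271,-0.0707,-1],[-2.2,8.3,-4.8,-0.0025,-0.0271,-0.0707,-1],[-2.2,8.3,-4.8,-0.0025,-0.0271,-0.0707,-1],[-2.2,8.3,-4.8,-0.0025,-0.0271,-0.0707,-1]]' >/dev/null
python3 -m jog '[[-2.2,8.3,-4.8,-0.0025,-0.0271,-0.0707,-1],[-2.2,8.3,-4.8,-0.0025,-0.0271,-0.0707,-1],[-2.2,8.3,-4.8,-0.0025,-0.0271,-0.0707,-1],[-2.2,8.3,-4.8,-0.0025,-0.0271,-0.0707,-1],[-2.2,8.3,-4.8,-0.0025,-0.0271,-0.0707,-1],[-2.2,8.3,-4.8,-0.0025,-0.0271,-0.0707,-1],[-2.2,8.3,-4.8,-0.0025,-0.0271,-0.0707,-1],[0,0,0,0,0,0,-1]]'|egrep 'clock|ee|ft'
python3 - <<'E'
from plan import *
from h import *
from station import vision
w=vision.grab_frame('wrist');f=vision.grab_frame('side')
cv2.imwrite('pics/c7.png',np.hstack([cv2.resize(w['frame'][:,:,::-1],(400,300)),cv2.resize(f['frame'][:,:,::-1],(400,300))]))
print(blobs(w,'yellow',(0,0,560,420),60))
for a in(1.0,1.05,1.1,1.15): print(a,proj(w,[bar(a),bar(a)+.03*TY,bar(a)-.03*TY]).round(0).tolist())
T,q=now();P=gp(1.1,60,.08,1);rows(T,q,P,2)
E
```

```text
clock: 13.67
ee_pos: [0.5834, -0.0217, 0.2557]
ft_force: [-0.0, 0.2, 0.1]
[([287, 190, 25, 79, 1519], [299.72, 228.69])]
1.0 [[272.0, 234.0], [269.0, 196.0], [275.0, 269.0]]
1.05 [[282.0, 233.0], [279.0, 195.0], [285.0, 269.0]]
1.1 [[292.0, 233.0], [290.0, 194.0], [294.0, 268.0]]
1.15 [[302.0, 232.0], [300.0, 193.0], [304.0, 267.0]]
2 x [-1.3,4.9,-3.5,-0.0032,-0.0149,-0.0361] deg/row 2.2 spd 0.10 margin 0.52 err 0.0000 minz 0.259
```

View pics/c7.png

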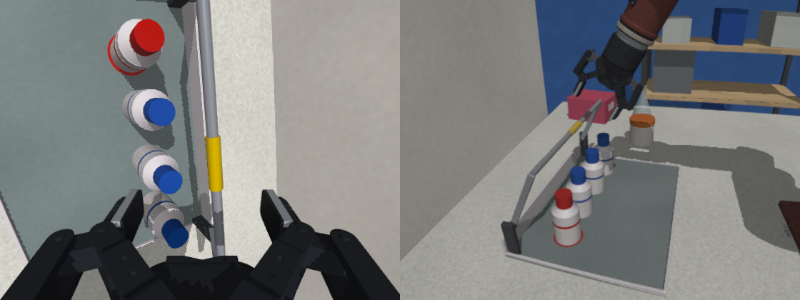

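All the bottles are standing, the red one on its ring. The yellow sleeve is at (300,229) in the wrist view, between the fingers, which matches a guard angle of about 1.12.

```bash
python3 -m jog '[[-1.3,4.9,-3.5,-0.003,-0.015,-0.036,-1],[-1.3,4.9,-3.5,-0.003,-0.015,-0.036,-1],[0,0,0,0,0,0,-1]]'|egrep 'clock|ee|ft'
python3 - <<'E'
from plan import *
T,q=now();G=gp(1.12,60,0,1);rows(T,q,G,6)
E
```

```text
clock: 14.02
ee_pos: [0.5864, -0.0254, 0.2647]
ft_force: [0.2, 0.5, 0.9]
6 x [0.1,0.4,13.4,0.0001,0.0002,0.0001] deg/row 0.0 spd 0.15 margin 0.51 err 0.0000 minz 0.196
```

```bash
python3 -m jog '[[0.1,0.4,13.4,0,0,0,-1],[0.1,0.4,13.4,0,0,0,-1],[0.1,0.4,13.4,0,0,0,-1],[0.1,0.4,13.4,0,0,0,-1],[0.1,0.4,13.4,0,0,0,-1],[0.1,0.4,13.4,0,0,0,-1],[0,0,0,0,0,0,-0.2],[0,0,0,0,0,0,0.2]]' 30|egrep 'clock|ee|ft|fing'
python3 -m jog '[[0,0,0,0,0,0,0.4],[0,0,0,0,0,0,0.5],[0,0,0,0,0,0,0.6],[0,0,0,0,0,0,0.7],[0,0,0,0,0,0,0.8],[0,0,0,0,0,0,0.8]]'|egrep 'clock|ee|ft|fing'
```

```text
clock: 14.68
ee_pos: [0.6273, -0.0288, 0.1945]
ft_force: [-0.6, -0.1, 0.2]
finger_gap: 0.0641
finger_force: 0.0
clock: 15.18
ee_pos: [0.6289, -0.0291, 0.1978]
ft_force: [-5.0, 0.4, 5.9]
finger_gap: 0.0148
finger_force: 29.5
```

Run:
```python
from plan import *
from scipy.optimize import brentq
T,q=now();y=T[:3,1]
f=lambda a:(bar(a)-T[:3,3])@y
a0=brentq(f,.9,1.3);d=(T[:3,3]-bar(a0))@T[:3,2];print('a0',a0,'d',d)
A=np.linspace(a0,0,25);
for i in range(24): print((T[:3,:3].T@(bar(A[i+1])-bar(A[i]))*1000).round(1))
```

```text
a0 1.1255084952363994 d 0.014537687976076364
[ 0.  -7.  -0.4]
[ 0.  -7.  -0.1]
[ 0.  -7.   0.3]
[ 0.  -7.   0.6]
[ 0.  -7.   0.9]
[ 0.  -6.9  1.2]
[ 0.  -6.9  1.6]
[ 0.  -6.8  1.9]
[ 0.  -6.7  2.2]
[ 0.  -6.6  2.5]
[ 0.  -6.4  2.8]
[ 0.  -6.3  3.1]
[ 0.  -6.2  3.4]
[ 0.  -6.   3.7]
[ 0.  -5.8  4. ]
[ 0.  -5.6  4.2]
[ 0.  -5.4  4.5]
[ 0.  -5.2  4.7]
[ 0. -5.  5.]
[ 0.  -4.7  5.2]
[ 0.  -4.5  5.4]
[ 0.  -4.2  5.6]
[ 0.  -3.9  5.8]
[ 0.  -3.7  6. ]
```

```bash
python3 -m jog '[[0,-4,-0.2,0,0,0,0.8],[0,-7,-0.2,0,0,0,0.8],[0,-7,0.2,0,0,0,0.8],[0,-7,0.5,0,0,0,0.8],[0,-7,0.8,0,0,0,0.8],[0,-7,1.1,0,0,0,0.8],[0,-6.9,1.4,0,0,0,0.8],[0,-6.9,1.8,0,0,0,0.8]]'|egrep 'clock|ee|ft|fing'
python3 -m jog '[[0,-6.7,2.1,0,0,0,0.8],[0,-6.6,2.4,0,0,0,0.8],[0,-6.5,2.7,0,0,0,0.8],[0,-6.4,3,0,0,0,0.8],[0,-6.2,3.3,0,0,0,0.8]]'|egrep 'clock|ee|ft|fing'
python3 - <<'E'
from plan import *
from scipy.optimize import brentq
T,q=now();y=T[:3,1]
f=lambda a:(bar(a)-T[:3,3])@y
a0=brentq(f,-.2,1.3);d=(T[:3,3]-bar(a0))@T[:3,2];print('a0',a0,'d',d)
E
```

```text
clock: 15.85
ee_pos: [0.5852, -0.0256, 0.1652]
ft_force: [3.2, -3.9, 0.8]
finger_gap: 0.0145
finger_force: 29.8
clock: 16.27
ee_pos: [0.564, -0.0238, 0.1369]
ft_force: [4.8, -5.4, -0.3]
finger_gap: 0.0149
finger_force: 29.4
a0 0.5233030570219145 d 0.015096486702367067
```

```bash
python3 -m jog '[[0,-6,3.7,0,0,0,0.8],[0,-5.8,4,0,0,0,0.8],[0,-5.6,4.2,0,0,0,0.8],[0,-5.4,4.5,0,0,0,0.8],[0,-5.2,4.7,0,0,0,0.8],[0,-5,5,0,0,0,0.8],[0,-4.7,5.2,0,0,0,0.8]]'|egrep 'clock|ee|ft|fing'
python3 -m jog '[[0,-4.5,5.4,0,0,0,0.8],[0,-4.2,5.6,0,0,0,0.8],[0,-3.9,5.8,0,0,0,0.8],[0,0,0,0,0,0,0.8]]'|egrep 'clock|ee|ft|fing'
```

```text
clock: 16.85
ee_pos: [0.5472, -0.0223, 0.091]
ft_force: [1.2, -5.6, 1.3]
finger_gap: 0.0145
finger_force: 29.3
clock: 17.18
ee_pos: [0.5448, -0.0219, 0.0694]
ft_force: [8.5, -4.2, -3.2]
finger_gap: 0.0147
finger_force: 29.5
```

```bash
python3 -m jog '[[0,-0.6,3.1,0,0,0,0.8],[0,-0.6,3.1,0,0,0,0.8],[0,0,0,0,0,0,0.8]]'|egrep 'clock|ee|ft|fing'
python3 -m jog '[[0,-1,1.7,0,0,0,0.8],[0,0,0,0,0,0,0.8]]'|egrep 'clock|ee|ft|fing'
```

```text
clock: 17.43
ee_pos: [0.5471, -0.0216, 0.0652]
ft_force: [-10.9, -1.6, 18.4]
finger_gap: 0.0146
finger_force: 35.1
clock: 17.6
ee_pos: [0.5477, -0.0216, 0.0641]
ft_force: [-12.4, 0.7, 22.3]
finger_gap: 0.0147
finger_force: 36.4
```

```bash
python3 -m jog '[[0,-0.5,0.9,0,0,0,0.8],[0,0,0,0,0,0,0.8]]'|egrep 'ee|ft'
python3 -m jog '[[0,0,0,0,0,0,0.5],[0,0,0,0,0,0,0.3],[0,0,0,0,0,0,0.1],[0,0,0,0,0,0,0.1],[0,0,0,0,0,0,0.1]]'|egrep 'clock|ee|ft|fing'
python3 - <<'E'
from plan import *
from h import *
from station import vision
f=vision.grab_frame('side')
for a in(0,.03,.06,.1):
  print(a,proj(f,[bar(a)+.2*TY,bar(a)+.1*TY]).round(1).tolist())
T,q=now();R=T.copy();R[:3,3]-=.13*T[:3,2];rows(T,q,R,8)
E
```

```text
ee_pos: [0.5478, -0.0216, 0.064]
ft_force: [-25.4, -0.2, 38.1]
clock: 18.18
ee_pos: [0.546, -0.0216, 0.0604]
ft_force: [-0.9, 0.8, -0.7]
finger_gap: 0.0382
finger_force: 0.0
0 [[255.8, 333.0], [278.7, 287.7]]
0.03 [[255.5, 330.7], [278.6, 285.5]]
0.06 [[255.2, 328.3], [278.4, 283.2]]
0.1 [[254.6, 325.1], [277.9, 280.1]]
8 x [-0.0,0.0,-16.2,0.0000,-0.0000,0.0000] deg/row 0.0 spd 0.26 margin 0.19 err 0.0000 minz 0.075
```

Force rose to 38 N with no further motion, so the rail is at its lower stop. I'll back away along the fingers and look.

```bash
python3 -m jog '[[0,0,-10,0,0,0,0.1],[0,0,-16,0,0,0,0.1],[0,0,-16,0,0,0,0.1],[0,0,-16,0,0,0,0.1],[0,0,-16,0,0,0,0.1],[0,0,-16,0,0,0,0.1],[0,0,-16,0,0,0,0.1],[0,0,-16,0,0,0,0.1]]'|egrep 'clock|ee|ft|fing'
python3 -m jog '[[0,0,-12,0,0,0,0.1],[0,0,0,0,0,0,0.1],[0,0,0,0,0,0,0.1]]'|egrep 'clock|ee|ft|fing'
python3 - <<'E'
from plan import *
from h import *
from station import vision
f=vision.grab_frame('side');t=vision.grab_frame('top')
cv2.imwrite('pics/c8.png',np.hstack([cv2.resize(f['frame'][170:380,140:400,::-1],(495,400)),cv2.resize(t['frame'][150:300,120:235,::-1],(305,400))]))
for a in(0,.1): print(a,proj(f,[bar(a)+.2*TY,bar(a)+.1*TY]).round(1).tolist())
E
```

```text
clock: 18.9
ee_pos: [0.4855, -0.0161, 0.1674]
ft_force: [0.6, -0.1, -0.0]
finger_gap: 0.0383
finger_force: 0.0
clock: 19.15
ee_pos: [0.4806, -0.0159, 0.1782]
ft_force: [0.3, 0.1, -0.4]
finger_gap: 0.0383
finger_force: 0.0
0 [[255.8, 333.0], [278.7, 287.7]]
0.1 [[254.6, 325.1], [277.9, 280.1]]
```

View pics/c8.png

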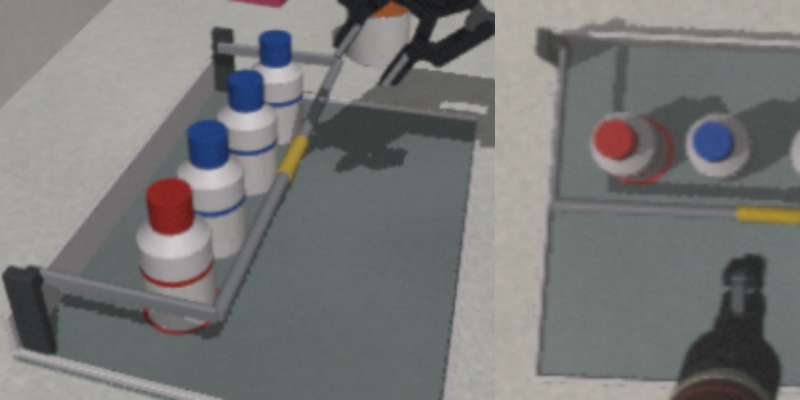

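The rail is level: its bar end is at about (254.5,333.8) in the side view, against a prediction of (255.8,333.0) for angle 0. All four bottles stand in the row, the red-capped one on its ring, and the gripper is clear of everything.

```bash
python3 -c "
from station import job;print(job.close_job())"
```

```text
the job is handed in; nothing more can be done
None
```

The red-capped bottle is standing on its ring, let go only after I felt it rest on the tray. The guard rail was then swung down to its stop, the other bottles are still standing, and the job was handed in at about 19 s; no verdict came back.

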